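# Hang and lock a brayer bracket on the slotted post

### The job

Pick up the blue brayer bracket, put both its steel hooks through the two slots of the upright post (the height of its slotted strip is not known exactly, so feel for the slots), then press the bracket down until it is past the orange spring catch and the catch snaps back out over it, so that it stays locked on the post. Press firmly but do not force it (a push of about 20 N is plenty; the post must never take more than 50 N), then let go and move clear; leave the ink jars and printing blocks where they are.

Things in the scene. Friction and masses are not known exactly. Their poses are not given: they have to be found in the camera images.
- bracket: Loose blue bracket, about 0.25 kg, standing upright as it will hang. Origin: middle of the bottom edge of its flat back face; z up, x out of the back face towards the hooks and, when hung, into the post. Back frame x -8..0, y -30..30, z 0..76 mm; mid window y -10..10, z 16..36; its lower bar (tail, z 0..16) must pass below the catch. Cradle: x -115..-107, y -25..25, up to z 54 mm.
- bracket_grip (a point): Where to grip the bracket from above, fingers closing along its y: on its web, 14 mm thick (y -7..7), x -115..-8, z 0..38 mm in the bracket's frame. This point is at (-58, 0, 26) mm there.
- bracket_hooks (a point): Midway between the bracket's two steel hooks, at (0, 0, 55) mm in its frame. Hooks at y +20 and -20 mm, each 10 mm wide: shank x 0..14, z 51..59 mm, and a lip turned down at its end, x 7..14, z 22..59 mm. 7 mm is free between back face and lip; the strip between them is 5 mm thick.
- post: Fixed grey post. Origin: on the table, under the middle of the front face (plane x = 0) of its slotted aluminium strip; z up, x into the strip (insertion direction). Side rails to z 180, foot plate 12 thick, x -40..110, y -60..60 mm. Strip 5 mm thick, 94 wide, open behind, top z 168 + s. The strip with slots and catch is clamped s = 0 to 24 mm above its lowest place; no pose shows s.
- post_slots (a point): Middle of the slots on the front face at the strip's LOWEST setting, (0, 0, 129) mm in the post's frame; really s = 0 to 24 mm higher: search upwards. Slots at y +-20, 14 wide, 40.5 mm tall. Hooks enter with the bracket origin at post z 88.7 + s (1.7 mm to spare up or down); off height, the lips stop on the strip at bracket x -14 mm; else it goes on to x 0, back face on the strip.
- post_home (a point): Bracket origin when fully down, at the strip's LOWEST setting: (0, 0, 58) mm in the post's frame; really s = 0 to 24 mm higher: find it by feel. Fully down is 29 to 32.5 mm below where the hooks entered. Keep the back face 0 to 2 mm off the strip on the way: it meets the catch from z 87 + s, is past it at 59.5 + s and stops hard at 58 + s, shanks on the slot bottoms.
- catch (a joint): Orange sprung catch, mid-strip below the slots (its tail shows at the back): nose 14 mm wide, 5.5 mm out of the face, sloped on top, square below, z 75.5 + s to 87.5 + s mm. Value in m: 0 = out, grows as pushed into the post (max 0.009). Spring 5 N + 0.5 N/mm; pressing the bracket past it takes about 7 to 15 N. Reads 0.002 to 0.006 while the tail passes, 0 again once it is below: locked.
- block_flower: Printing block, 80 x 60 x 22 mm, flower motif on top; bystander. Origin: centre of underside.
- block_cat: Printing block, 80 x 60 x 22 mm, animal motif on top; bystander. Origin: centre of underside.
- block_waves: Printing block, 80 x 60 x 22 mm, three stripes on top; bystander. Origin: centre of underside.
- jar_white: White ink jar, 66 mm diameter, 75 mm tall; bystander. Origin: centre of underside.
- jar_black: Black ink jar, 66 mm diameter, 75 mm tall; bystander. Origin: centre of underside.

How it is judged:
On the way, in this order (a step that is already met when the one before it is completed fails the run):
1. both hooks are through the slots, the bracket still above the catch (x of bracket in the frame of post between -0.007 and 0.003 m and y of bracket in the frame of post between -0.006 and 0.006 m and angle between the x axis of bracket and the x axis of post, either way round below 0.12 rad and z of bracket in the frame of post between 0.0855 and 0.118 m), for 0.05 s.
2. the bracket has been pressed down past the catch and the catch has sprung out over it (x of bracket in the frame of post between -0.007 and 0.003 m and y of bracket in the frame of post between -0.006 and 0.006 m and angle between the x axis of bracket and the x axis of post, either way round below 0.12 rad and z of bracket in the frame of post between 0.05 and 0.085 m and value of joint catch below 0.0012 m and angle between bracket's own z axis and vertical below 0.1 rad), for 0.2 s.
At the end, for the whole second after the job is handed in: The bracket hangs released, still and upright (0.1 rad) on the post: back face within 7 mm of the strip, centred within 6 mm, in line within 0.12 rad, origin 50 to 85 mm above the table (below the catch at any strip height), and the catch out again (within 1.2 mm) (all of step 2 and linear speed of bracket below 0.02 m/s and angular speed of bracket below 0.2 rad/s); the robot touches nothing.
It fails at once if the bracket was forced: more than 50 N between bracket and post (contact force between bracket and post above 50 N).
It fails at once if the robot hit the post with more than 50 N (contact force between the arm and post above 50 N).
It fails at once if the robot's fingers hit the post with more than 50 N (contact force between the fingers and post above 50 N).
It fails at once if an ink jar or printing block was moved by more than 30 mm (distance of any of block_flower, block_cat, block_waves, jar_white, jar_black from where it was at the start of the episode above 0.03 m).
It also fails if it takes over 67 s, if anything falls off the work surface, if the arm or the gripper's body presses on something with over 40 N, if the wrist force passes 120 N, or if a joint passes its speed limit or range.

### The arm

A 6-joint arm with a two-finger parallel gripper is mounted at the origin on the work surface. World frame = base frame: x ahead of the robot, y to its left, z up, the work surface at z = 0. Lengths are in m, angles in rad, forces in N, time in s.
With the tool pointing down it reaches from about 0.35 to 0.775 m from the base axis. Payload 5.5 kg.
Tool frame: the origin (TCP) lies at the very end of the fingers, on their centre line; the grasp point (between the pads) lies 19 mm behind it; z points along the fingers, y is the line along which they close (so a half turn about z gives the same grasp; the last joint's range is limited). The gripper opens to 85 mm and grips with 20 to 120 N. Pads are 22 mm wide; open, the fingers measure 114 mm over their backs; the gripper's body (76 mm by 85 mm) begins 54 mm behind the grasp point. The pads swing forward as they close: fully open they stand 13 mm farther back than shut.
Start: joints at [-1.37, 0.313, 0.046, 1.304, 0, 1.431], TCP at [0.192, -0.542, 0.231] pointing down, gripper open.
Joint ranges: [-2.76, 2.76], [-0.86, 1.69], [-1.03, 1.26], [-2.2, 2.34], [-1.47, 1.5], [-3.14, 3.14]. Speed limits (rad/s): [2.57, 2.57, 3.14, 3.14, 3.14, 3.14].

### API

Orientations are given as a unit quaternion [w, x, y, z].
In Python, from workcell import env, viewer, nets gives the robot as it stands. The module is installed in compiled form; this text tells all that it offers.
- The arm moves only by the tool creep_tool, called after "Call:" as a command line: name --pt "numbers of a row" for each row, then --argument value for the rest. Schema: {"type":"object","properties":{"segments":{"type":"array","items":{"type":"array","items":{"type":"number"},"minItems":6,"maxItems":6},"minItems":1,"maxItems":8},"finger_gap":{"type":"number"},"clamp_n":{"type":"number"},"only":{"type":"string"},"quiet":{"type":"boolean"},"lines":{"type":"string"}},"required":["segments"],"additionalProperties":false}. segments is a list of rows, 1 to 8 of them, each of 6 numbers: dx, dy, dz in a scale on which 1.0 is 0.8 m, then a rotation vector rx, ry, rz in normalised numbers (1 is 2 rad); each row is the pose to reach, as a shift and turn from the pose commanded when the call began, along the tool's axes at that moment; what a row does not reach only later rows make up. A row lasts 1/8 s, in which the tool goes at most 0.0625 m and 0.188 rad, less where a joint would pass 70% of its speed; a pose out of reach is approached as far as the arm can. finger_gap is the finger opening in m, set as the call begins (left out keeps the last). The fingers move at their own pace and stop on an object; clamp_n is the grip in N (left out, the last holds). Time passes only in rows, so rows that do not move let the fingers close. The tool returns the time, the measured TCP pose, the force, the opening and the grip force at its end. only (a regular expression) keeps the lines of the reply that match it, lines (a string "A,B") keeps lines A to B, and quiet returns only ok. A shift or turn number past 1, either way, is cut back to 1. Input that does not fit is refused with a message, and nothing moves.
- env.get_state(): the state, without advancing time (a new reading comes with each control period).
- viewer.read_camera(name): name is "scene" or "top" or "wrist"; returns a dict with "image" (480x640x3 uint8, red, green, blue), "K" (3x3 intrinsics, pixels), "R" (3x3) and "t" (3): a world point X has camera coordinates R X + t. Camera axes: x right, y down, z forward; pixel columns grow to the right and rows downward; lengths in m; the calibration is good to about 2 mm. A picture is of the moment at which its call begins. There is no depth.
- env.hand_in(): hands the job in; it is judged then, once.
Trained networks look in a picture, given as the dict that the camera call returned (one of the last four; its "shot" number tells which), for a name from the list of things; names that differ only in an ending like _2 or _b are one class to them, and where a whole thing is asked for, a point or a joint stands for the part that bears it (a point fixed in the world has none). Each returns a list of dicts, best first, with "confidence" (0 to 1); they miss things now and then, are a little off and sometimes report something else, mostly with a low value. They report only what shows in the picture. A call takes as long as a camera call.
- nets.outline_of(label, picture): "region" (480x640 bool, what is visible of it) and "box" ([left, top, right, bottom] in pixels, round what is visible of it).
The state is a dict: "clock": time; "joint_pos": joint angles; "qvel": joint speeds; "tau": joint torques, N m; "tcp_pos": TCP position; "orientation": TCP orientation; "wrist_force": force on the tool from outside, world axes, zero at the start; "ft_torque": the same for the moment, N m; "finger_gap": finger opening in m; "grip_force": force on a finger pad.
Only numpy, scipy, OpenCV 4.12 (cv2) and the standard library are available. Lean on these libraries where they do the work, as an engineer would, in place of code of your own. Each camera call takes 0.05 s, during which the arm holds its last target. There are 200 camera calls.

## Working session

There is one attempt and no reset: what is moved stays moved. The work goes in short steps, Python scripts to look and compute and a tool call to move; the robot and the scene stay as the last step left them, time stands still between calls to the robot, and variables do not carry over. Pictures are saved under pics/ and viewed, at most 10 in all, crops included, and the job is handed in when it is done.

```bash
mkdir -p pics; cat > h.py <<'E'
from workcell import env, viewer, nets
import numpy as np, cv2
def ray(p,u,v):
    d=p["R"].T@np.linalg.solve(p["K"],[u,v,1.]); c=-p["R"].T@p["t"]; return c,d
def onz(p,u,v,z):
    c,d=ray(p,u,v); return c+d*(z-c[2])/d[2]
def proj(p,X):
    q=p["K"]@(p["R"]@np.asarray(X,float)+p["t"]); return q[:2]/q[2]
def save(p,n): cv2.imwrite("pics/"+n,cv2.cvtColor(p["image"],cv2.COLOR_RGB2BGR))
E
python3 - <<'E'
from h import *
print(env.get_state())
for n in ["scene","top"]:
    p=viewer.read_camera(n); save(p,n+".png")
    print(n,-p["R"].T@p["t"],p["R"][2],p["K"][0,0])
    for l in ["bracket","post","catch","bracket_hooks","jar_white","jar_black","block_flower","block_cat","block_waves"]:
        for o in nets.outline_of(l,p)[:1]:
            r=o["region"].astype(np.uint8); 
            ys,xs=np.nonzero(r); print(l,round(o["confidence"],2),np.round(o["box"]),xs.mean().round(1),ys.mean().round(1),cv2.minAreaRect(np.c_[xs,ys].astype(np.float32)), onz(p,xs.mean(),ys.mean(),0.03).round(3))
E
```

```text
{'clock': 0.0, 'joint_pos': array([-1.36960137e+00,  3.13998986e-01,  4.49655959e-02,  1.30361059e+00,
        1.01289208e-05,  1.43119112e+00]), 'qvel': array([-0.00114533,  0.00019839,  0.00015604,  0.00062843,  0.00024107,
        0.00027248]), 'tau': array([ 8.41090259e-04, -4.80629754e+01,  2.98531580e+01,  1.93648925e-02,
       -7.08863445e-05, -3.09836722e-06]), 'tcp_pos': array([ 0.19207447, -0.54141723,  0.23040422]), 'orientation': array([-9.23543045e-04,  9.85516581e-01,  1.69576573e-01, -2.33825229e-05]), 'wrist_force': array([-0.36962395,  0.24279816, -0.00721501]), 'ft_torque': array([ 0.06596984,  0.04876389, -0.0311997 ]), 'grip_force': 0.0, 'finger_gap': 0.0853447664954705}
scene [0.89850539 0.58663369 0.96799494] [-0.3433564  -0.52290516 -0.78017727] 448.7035447486371
bracket 0.55 [268. 179. 316. 222.] 290.4 201.3 ((290.6991271972656, 196.38592529296875), (31.15458106994629, 45.27987289428711), 49.57392501831055) [ 0.489 -0.202  0.03 ]
post 0.81 [280. 256. 349. 346.] 313.5 307.1 ((308.62591552734375, 298.9659729003906), (83.80399322509766, 63.3226203918457), 74.875
[... 1702 characters left out ...]
27389526367, 31.752164840698242), 63.43495178222656) [ 0.607 -0.377  0.03 ]
jar_black 0.76 [156. 219. 191. 247.] 174.1 231.2 ((174.04000854492188, 231.219970703125), (31.254121780395508, 25.880111694335938), 8.13010311126709) [0.58  0.385 0.03 ]
block_flower 0.96 [317. 175. 340. 212.] 327.0 194.6 ((327.0, 194.5), (31.0, 22.0), 90.0) [ 0.668 -0.002  0.03 ]
block_cat 0.93 [317. 278. 345. 312.] 332.4 293.5 ((332.4054260253906, 293.43243408203125), (32.55099868774414, 24.3310489654541), 80.53767395019531) [ 0.418 -0.011  0.03 ]
block_waves 0.94 [313. 229. 340. 260.] 322.8 243.9 ((322.8653564453125, 243.82691955566406), (32.947509765625, 24.122282028198242), 78.69007110595703) [0.542 0.011 0.03 ]
```

```bash
python3 - <<'E'
import cv2, numpy as np
t=cv2.imread("pics/top.png"); s=cv2.imread("pics/scene.png")
f=lambda im,x,y,w,h:cv2.resize(im[y:y+h,x:x+w],(400,300),interpolation=cv2.INTER_CUBIC)
a=np.hstack([f(t,367,236,80,60),f(t,230,178,80,60)])
b=np.hstack([f(s,252,170,80,60),f(s,250,250,128,96)])
cv2.imwrite("pics/c1.png",np.vstack([a,b]))
E
```

```text
(no output)
```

View pics/c1.png

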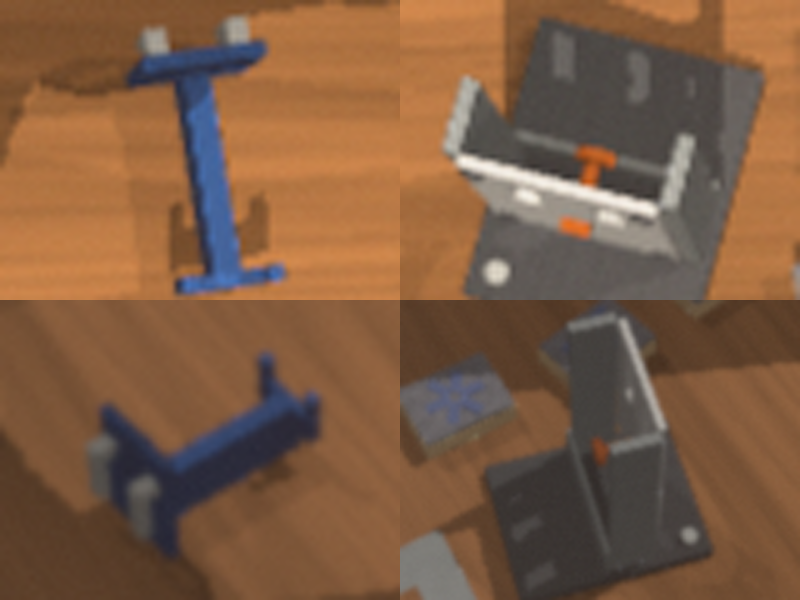

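View pics/scene.png

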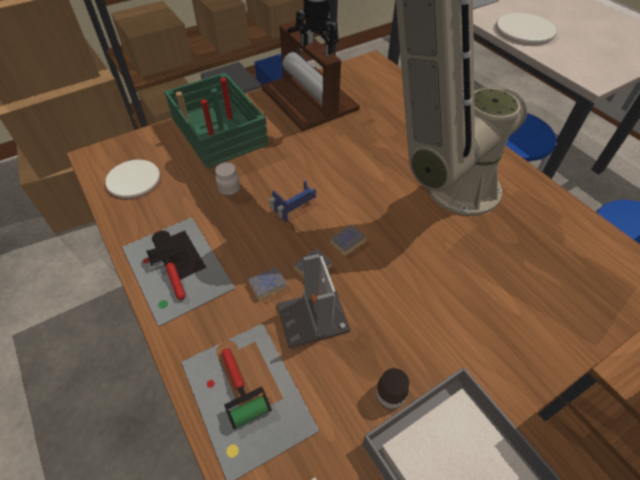

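```bash
cat >> h.py <<'E'
from scipy.optimize import least_squares, minimize
BR=[(-8,0,-30,-10,0,76),(-8,0,10,30,0,76),(-8,0,-10,10,0,16),(-8,0,-10,10,36,76),(-115,-107,-25,25,0,54),(-115,-8,-7,7,0,38),(0,14,15,25,51,59),(7,14,15,25,22,59),(0,14,-25,-15,51,59),(7,14,-25,-15,22,59)]
def w(pose,P):
    P=np.asarray(P,float); c,s=np.cos(pose[2]),np.sin(pose[2])
    return np.c_[pose[0]+c*P[:,0]-s*P[:,1],pose[1]+s*P[:,0]+c*P[:,1],P[:,2]+(pose[3] if len(pose)>3 else 0)]
def projs(p,X):
    q=(p["R"]@X.T+p["t"][:,None]).T; q=q@p["K"].T; return q[:,:2]/q[:,2:]
def sil(p,pose,boxes,k=8):
    m=np.zeros((480*2,640*2),np.uint8)
    for b in boxes:
        X=np.array([[x,y,z] for x in b[:2] for y in b[2:4] for z in b[4:]])/1000
        h=cv2.convexHull(((projs(p,w(pose,X))*2+.5)*16).astype(np.int32)); cv2.fillConvexPoly(m,h,255,cv2.LINE_AA,4)
    return cv2.GaussianBlur(cv2.resize(m,(640,480),interpolation=cv2.INTER_AREA)/255.,(0,0),1)
def fitpost(obs):  # obs: (pic, pts mm, pixels)
    def f(v): return np.concatenate([(projs(p,w(v,np.array(P)/1000))-np.array(q)).ravel() for p,P,q in obs])
    return least_squares(f,[.62,.14,-.2],loss="soft_l1")
def fitbracket(pics,v0):
    M=[]
    for p in pics:
        o=nets.outline_of("bracket_hooks",p)+nets.outline_of("bracket",p)
        o=[a for a in o if a["confidence"]>.3]
        m=o[0]["region"]; M.append(cv2.GaussianBlur(m.astype(float),(0,0),1))
    f=lambda v:sum(((sil(p,v,BR)-m)**2).sum() for p,m in zip(pics,M))
    best=None
    for dy in (-.15,0,.15):
        s=np.array(v0)+[0,0,dy]; S=np.array([s,s+[.01,0,0],s+[0,.01,0],s+[0,0,.15]])
        r=minimize(f,s,method="Nelder-Mead",options=dict(initial_simplex=S,xatol=1e-4,fatol=.01))
        if best is None or r.fun<best.fun: best=r
    return best
E
python3 - <<'E'
from h import *
s=viewer.read_camera("scene"); t=viewer.read_camera("top")
r=fitpost([(t,[(110,60,12),(110,-60,12)],[(259,182),(302.4,192)]),
 (s,[(110,-60,12),(110,60,12),(-40,60,12)],[(277.8,303.8),(290,345.4),(349.8,330)])])
print("post",r.x,r.fun.round(1))
for pics in ([t],[s],[s,t]):
    b=fitbracket(pics,[.53,-.2,.1]); print("br",b.x.round(4),b.fun)
q=w(b.x,[[-.058,0,.026]])[0]; print("grip",q)
from scipy.spatial.transform import Rotation as R
o=env.get_state(); print("R tool",R.from_quat(np.roll(o["orientation"],-1)).as_matrix().round(3))
E
```

```text
post [ 0.58813788  0.14771692 -0.27273314] [-1.  -1.   0.5  0.5 -0.4 -1.3 -0.5  1.   1.7 -0.5]
br [ 0.5319 -0.1941  0.1299] 31.204434293411968
br [ 0.5312 -0.1953  0.1403] 29.734633380754396
br [ 0.5316 -0.1943  0.1355] 64.84829653169191
grip [ 0.47413393 -0.20208799  0.026     ]
R tool [[ 0.942  0.334  0.   ]
 [ 0.334 -0.942 -0.   ]
 [-0.     0.    -1.   ]]
```

Careful with the scale: shifts go in shares of 0.8 m and turns go in shares of 2 rad. That gives: 0.379 m is 0.4738, -0.225 m is -0.2813, 0.15 rad is 0.075.

Call:
creep_tool --pt "0.0588 -0.035 0.005 0 0 0.015" --pt "0.1188 -0.07 0.01 0 0 0.03" --pt "0.1775 -0.105 0.015 0 0 0.045" --pt "0.2375 -0.14 0.02 0 0 0.06" --pt "0.2963 -0.175 0.025 0 0 0.075" --pt "0.355 -0.21 0.03 0 0 0.09" --pt "0.415 -0.2463 0.035 0 0 0.1025" --pt "0.4738 -0.2813 0.0375 0 0 0.1025" --finger_gap 0.085 --clamp_n 40

```text
clock: 2.5
tcp_pos: [0.4752, -0.2017, 0.2013]
orientation: [0.0, 0.998, 0.068, 0.0]
wrist_force: [0.9, -0.1, -0.2]
finger_gap: 0.0849
grip_force: 0.0
```

```bash
python3 - <<'E'
from h import *
t=viewer.read_camera("wrist"); save(t,"w1.png"); st=env.get_state()
print(st["tcp_pos"],st["orientation"],-t["R"].T@t["t"],t["R"])
try:
    b=fitbracket([t],[.5316,-.1943,.1355]); print(b.x,b.fun,w(b.x,[[-.058,0,.026]])[0])
except Exception as e: print(e)
E
```

```text
[ 0.47830441 -0.19697786  0.20112211] [-0.00142024  0.99751256  0.07045798  0.00153566] [ 0.54176074 -0.19316178  0.3430648 ] [[ 0.13528914 -0.99080537  0.00125233]
 [-0.9546876  -0.13001908  0.26770622]
 [-0.26508194 -0.03741333 -0.96349977]]
[ 0.53090395 -0.19707525  0.12413062] 712.6671682447125 [ 0.47335022 -0.20425635  0.026     ]
```

View pics/w1.png

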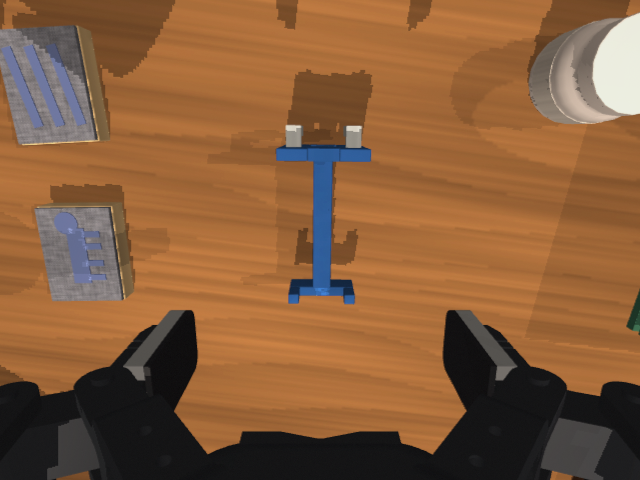

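```bash
python3 - <<'E'
from h import *
for i in range(3):
    t=viewer.read_camera("wrist"); st=env.get_state()
    print(st["clock"],st["tcp_pos"],st["orientation"],-t["R"].T@t["t"],t["R"][0])
hsv=cv2.cvtColor(t["image"],cv2.COLOR_RGB2HSV); m=cv2.inRange(hsv,(100,120,40),(125,255,255)); m[:140]=0;m[310:]=0;m[:,:270]=0;m[:,380:]=0
m=cv2.GaussianBlur(m/255.,(0,0),1)
f=lambda v:((sil(t,v,BR[:6])-m)**2).sum()
s=np.array([.531,-.196,.13]);S=np.array([s,s+[.01,0,0],s+[0,.01,0],s+[0,0,.1]])
b=minimize(f,s,method="Nelder-Mead",options=dict(initial_simplex=S,xatol=1e-5,fatol=.01));print(b.x,b.fun,m.sum(),w(b.x,[[-.058,0,.026]])[0])
E
```

```text
2.7 [ 0.47457474 -0.20232835  0.20121591] [ 1.52929016e-04  9.97597716e-01  6.92728836e-02 -2.04814167e-04] [ 0.54194158 -0.19226833  0.34287797] [ 1.40464084e-01 -9.90085482e-01  7.61798726e-04]
2.75 [ 0.47409011 -0.20318093  0.20127075] [ 1.79905531e-04  9.97664285e-01  6.83074357e-02 -1.89834945e-04] [ 0.54124344 -0.19360367  0.3429094 ] [ 0.13827694 -0.99039304  0.00105268]
2.8 [ 0.47378648 -0.20376096  0.20131048] [ 1.66142065e-04  9.97712323e-01  6.76023021e-02 -1.44416094e-04] [ 0.54077774 -0.19458693  0.34296557] [ 0.13636934 -0.99065743  0.00112327]
[ 0.53096516 -0.19725346  0.12509737] 915.9807487667786 4590.0 [ 0.4734184 -0.2044902  0.026    ]
```

Scaled: 0.193 m is 0.2413, 0.002 m is 0.0025, 0.01 rad is 0.005.

Call:
creep_tool --pt "0 0.0013 0.0375 0 0 0.005" --pt "-0.0013 0.0025 0.0938 0 0 0.005" --pt "-0.0013 0.0025 0.15 0 0 0.005" --pt "-0.0013 0.0025 0.2 0 0 0.005" --pt "-0.0013 0.0025 0.2313 0 0 0.005" --pt "-0.0013 0.0025 0.2413 0 0 0.005" --pt "-0.0013 0.0025 0.2413 0 0 0.005" --pt "-0.0013 0.0025 0.2413 0 0 0.005" --finger_gap 0.085 --clamp_n 40

```text
clock: 3.8
tcp_pos: [0.4742, -0.2064, 0.0096]
orientation: [0.001, 0.998, 0.062, 0.001]
wrist_force: [0.2, 0.2, 0.2]
finger_gap: 0.0848
grip_force: 0.0
```

Call:
creep_tool --pt "0 0 0 0 0 0" --pt "0 0 0 0 0 0" --pt "0 0 0 0 0 0" --pt "0 0 0 0 0 0" --pt "0 0 0 0 0 0" --finger_gap 0.0 --clamp_n 40

```text
clock: 4.42
tcp_pos: [0.4736, -0.205, 0.0085]
orientation: [-0.0, 0.998, 0.063, 0.0]
wrist_force: [-1.1, 1.1, 4.2]
finger_gap: 0.0135
grip_force: 40.3
```

Call:
creep_tool --pt "0 0 0 0 0 0" --pt "0 0 0 0 0 0" --pt "0 0 0 0 0 0" --pt "0 0 0 0 0 0" --finger_gap 0.0 --clamp_n 70

```text
clock: 4.92
tcp_pos: [0.4736, -0.2051, 0.0086]
orientation: [-0.0, 0.998, 0.063, 0.0]
wrist_force: [-0.9, 2.5, 4.7]
finger_gap: 0.0135
grip_force: 69.1
```

```bash
python3 - <<'E'
from h import *
t=viewer.read_camera("wrist"); save(t,"w2.png")
E
```

```text
(no output)
```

View pics/w2.png

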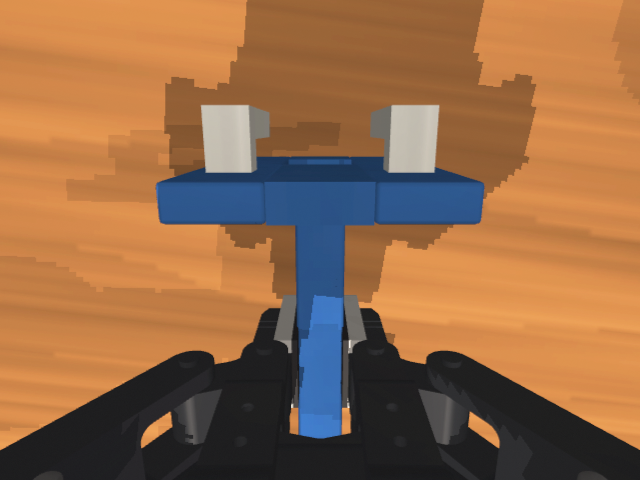

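```bash
cat >> h.py <<'E'
from scipy.spatial.transform import Rotation as Rot
def tool(st): return Rot.from_quat(np.roll(st["orientation"],-1)).as_matrix(), st["tcp_pos"]
E
python3 - <<'E'
from h import *
t=viewer.read_camera("wrist"); st=env.get_state(); A,tp=tool(st)
P=np.array([(0,30,76),(0,-30,76),(-8,30,76),(-8,-30,76),(14,25,59),(14,15,59),(14,-15,59),(14,-25,59)])/1000
q=np.array([(157,183),(484,183),(159,223),(482,222),(202,105),(249,105),(390,105),(438,105)])
f=lambda v:(projs(t,w(v,P))-q).ravel()
r=least_squares(f,[.53,-.197,.125]); print(r.x,r.fun.round(1)); 
r4=least_squares(f,[.53,-.197,.125,0]); print(r4.x,r4.fun.round(1))
c=A.T@(np.r_[r.x[:2],0]-tp); print("bracket origin in tool",c,"yaw rel",r.x[2]-np.arctan2(A[1,0],A[0,0]),tp)
Rc=t["R"]@A; tc=t["R"]@tp+t["t"]   # cam from tool
np.savez("cal.npz",Rc=Rc,tc=tc,c=c,K=t["K"]); print(Rc.round(3),tc.round(4),t["K"])
post=[.588,.1477,-.2727]
for d,h,th in [(.16,.22,.3),(.16,.22,.45),(.2,.25,.45),(.13,.26,.3),(.16,.26,.35)]:
    B=Rot.from_euler("z",post[2]).as_matrix()@np.diag([1,-1,-1])@Rot.from_rotvec([0,th,0]).as_matrix()
    T=w(post,[[-d,0,h]])[0]; p=dict(R=Rc@B.T,t=tc-Rc@B.T@T,K=t["K"])
    print(d,h,th,T,projs(p,w(post,np.array([(0,47,168),(0,-47,168),(0,20,129),(0,0,80),(-40,60,12)])/1000)).round().tolist())
E
```

```text
[ 0.53141635 -0.19860218  0.12784678] [-5.8 -0.8  5.3 -1.3 -3.   3.2  2.6  3.7 -2.3 -0.4 -1.2 -0.5  2.2 -0.7
  2.3 -0.8]
[ 0.53134198 -0.19861443  0.12785579 -0.00198352] [-1.5 -1.7  1.  -2.2  1.1  1.3 -1.5  1.7  0.3  0.5  0.4  0.4  0.6  0.2
 -0.3  0.1]
bracket origin in tool [0.05814915 0.00079067 0.00858902] yaw rel 0.0017358262613086373 [ 0.47362587 -0.20513401  0.00856244]
[[ 0.     1.    -0.001]
 [-0.963 -0.    -0.268]
 [-0.268  0.001  0.963]] [-0.0007  0.0267  0.1545] [[416.9868238    0.         319.75143251]
 [  0.         416.9868238  245.36529304]
 [  0.           0.           1.        ]]
0.16 0.22 0.3 [0.43391245 0.19079322 0.22      ] [[225.0, -15.0], [411.0, -15.0], [285.0, 28.0], [319.0, 65.0], [250.0, 146.0]]
0.16 0.22 0.45 [0.43391245 0.19079322 0.22      ] [[235.0, 29.0], [402.0, 29.0], [288.0, 70.0], [319.0, 108.0], [253.0, 186.0]]
0.2 0.25 0.45 [0.39539056 0.20156653 0.25      ] [[246.0, 6.0], [391.0, 6.0], [292.0, 45.0], [319.0, 82.0], [259.0, 157.0]]
0.13 0.26 0.3 [0.46280386 0.18271324 0.26      ] [[240.0, 78.0], [397.0, 78.0], [290.0, 102.0], [319.0, 124.0], [257.0, 188.0]]
0.16 0.26 0.35 [0.43391245 0.19079322 0.26      ] [[243.0, 43.0], [394.0, 43.0], [291.0, 74.0], [319.0, 103.0], [258.0, 171.0]]
```

Scaled: -0.21 m is -0.2625, -0.16 m is -0.2.

Call:
creep_tool --pt "0 0 -0.0375 0 0 0" --pt "0 0 -0.1 0 0 0" --pt "0 0 -0.1625 0 0 0" --pt "0 -0.025 -0.225 0 0 0" --pt "0 -0.075 -0.2625 0 0 0" --pt "0 -0.1375 -0.2625 0 0 0" --pt "0 -0.2 -0.2625 0 0 0" --pt "0 -0.2625 -0.2625 0 0 0" --clamp_n 80

```text
clock: 6.02
tcp_pos: [0.4463, 0.0041, 0.2176]
orientation: [0.0, 0.998, 0.062, -0.001]
wrist_force: [1.2, -0.1, -2.8]
finger_gap: 0.0127
grip_force: 78.5
```

Call:
creep_tool --pt "0.0025 -0.0625 0 -0.008 0.0395 0.0395" --pt "0.005 -0.125 0 -0.016 0.079 0.079" --pt "0.0075 -0.1813 0 -0.024 0.1185 0.1185" --pt "0.01 -0.2188 0 -0.032 0.1575 0.1575" --pt "0.0138 -0.235 0 -0.04 0.197 0.1965" --pt "0.0138 -0.235 0 -0.04 0.197 0.1965" --pt "0.0138 -0.235 0 -0.04 0.197 0.1965" --pt "0.0138 -0.235 0 -0.04 0.197 0.1965"

```text
clock: 7.02
tcp_pos: [0.3989, 0.0032, 0.2186]
orientation: [0.008, 0.975, -0.102, 0.198]
wrist_force: [0.2, 0.4, -2.7]
finger_gap: 0.0127
grip_force: 79.0
```

Call:
creep_tool --pt "0 0 0 0 0 0" --pt "0 0 0 0 0 0" --pt "0 0 0 0 0 0" --pt "0 0 0 0 0 0"

```text
clock: 7.52
tcp_pos: [0.3984, 0.0034, 0.2182]
orientation: [0.008, 0.975, -0.102, 0.198]
wrist_force: [-1.0, 0.5, -2.9]
finger_gap: 0.0127
grip_force: 79.0
```

```bash
python3 - <<'E'
from h import *
t=viewer.read_camera("wrist"); st=env.get_state(); save(t,"w3.png"); print(st["tcp_pos"],st["orientation"],st["wrist_force"])
import pickle; pickle.dump({k:t[k] for k in("R","t","K")},open("w3.pkl","wb"))
im=cv2.imread("pics/w3.png"); cv2.imwrite("pics/c3.png",cv2.resize(im[0:200,190:450],(780,600),interpolation=cv2.INTER_CUBIC))
E
```

```text
[0.39837795 0.00335191 0.21818894] [ 0.00765386  0.97479017 -0.102129    0.19823018] [ 0.11616178  0.32478923 -3.35624818]
```

View pics/c3.png

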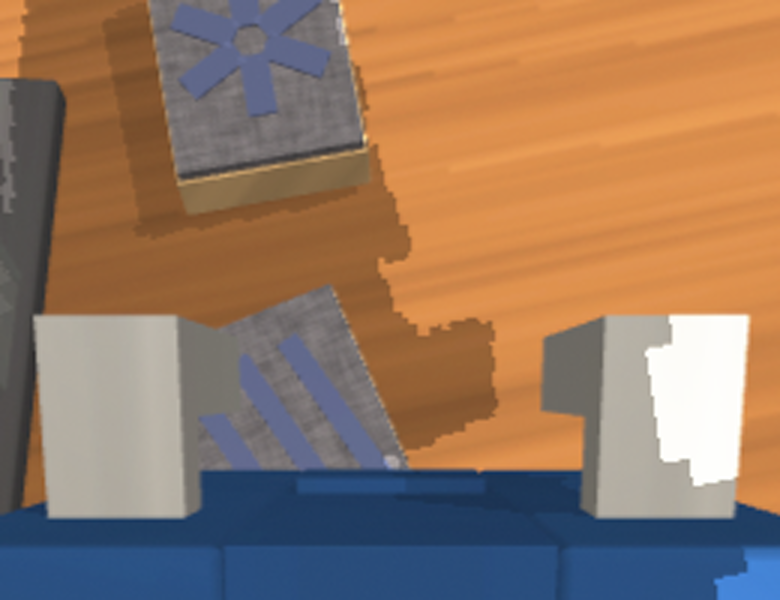

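```bash
python3 - <<'E'
from h import *
A,tp=tool(env.get_state()); print((A.T@(np.array([.4628,.1827,.26])-tp)).round(4)); print(A.round(3), env.get_state()["joint_pos"])
E
```

```text
[ 0.0391 -0.1897 -0.0237]
[[ 0.901 -0.202  0.385]
 [-0.196 -0.979 -0.055]
 [ 0.388 -0.026 -0.921]] [-0.21548701 -0.36494046 -0.72760243  0.80967077  0.0281744   3.1405735 ]
```

Scaled: 0.02 m is 0.025, 0.01 m is 0.0125, -0.39 rad is -0.195.

Call:
creep_tool --pt "0 0 0 0 -0.065 0" --pt "0 0.0125 0 0 -0.13 0" --pt "0 0.025 0 0 -0.195 0" --pt "0 0.025 0 0 -0.195 0" --pt "0 0.025 0 0 -0.195 0"

```text
clock: 8.2
tcp_pos: [0.3942, -0.0161, 0.2174]
orientation: [-0.012, 0.995, -0.102, 0.006]
wrist_force: [-0.8, -0.4, -2.9]
finger_gap: 0.0128
grip_force: 78.9
```

```bash
python3 - <<'E'
from h import *
st=env.get_state();A,tp=tool(st); print(tp,A.round(3), st["joint_pos"])
E
```

```text
[ 0.39415494 -0.01610556  0.21741908] [[ 0.979 -0.202  0.015]
 [-0.203 -0.979  0.023]
 [ 0.01  -0.026 -1.   ]] [-0.26555003 -0.04171447 -0.40426722  1.20009565  0.02632221  3.08025038]
```

Scaled: 0.173 m is 0.2163, 0.164 m is 0.205, -0.33 rad is -0.165.

Call:
creep_tool --pt "0.0363 0.0538 0 -0.0065 -0.0025 -0.08" --pt "0.0713 0.1075 0 -0.013 -0.005 -0.165" --pt "0.1075 0.1625 0.0125 -0.013 -0.005 -0.165" --pt "0.1425 0.2163 0.0625 -0.013 -0.005 -0.165" --pt "0.1425 0.2163 0.125 -0.013 -0.005 -0.165" --pt "0.1425 0.2163 0.1875 -0.013 -0.005 -0.165" --pt "0.1425 0.2163 0.205 -0.013 -0.005 -0.165" --pt "0.1425 0.2163 0.205 -0.013 -0.005 -0.165"

```text
clock: 9.2
tcp_pos: [0.4729, -0.2043, 0.0511]
orientation: [0.001, 0.998, 0.063, 0.002]
wrist_force: [-0.5, 0.8, -3.0]
finger_gap: 0.013
grip_force: 79.2
```

Call:
creep_tool --pt "0 0 0 0 0 0" --pt "0 0 0 0 0 0" --pt "0 0 0 0 0 0"

```text
clock: 9.57
tcp_pos: [0.474, -0.2054, 0.0516]
orientation: [0.002, 0.998, 0.063, 0.002]
wrist_force: [-0.2, -0.5, -3.0]
finger_gap: 0.0128
grip_force: 79.2
```

```bash
python3 - <<'E'
from h import *
st=env.get_state();A,tp=tool(st); print(tp,A.round(3), st["joint_pos"])
E
```

```text
[ 0.4739946  -0.20543478  0.05159128] [[ 0.992  0.126  0.005]
 [ 0.126 -0.992 -0.003]
 [ 0.004  0.004 -1.   ]] [-5.64259857e-01  3.25649101e-01 -4.05854940e-01  8.33336360e-01
 -3.37789599e-04  2.45127451e+00]
```

Scaled: 0.043 m is 0.0538, 0.041 m is 0.0513, -0.004 rad is -0.002.

Call:
creep_tool --pt "0 0 0.025 0.002 -0.002 0" --pt "0 0 0.045 0.002 -0.002 0" --pt "0 0 0.0513 0.002 -0.002 0" --pt "0 0 0.0538 0.002 -0.002 0" --pt "0 0 0.0538 0.002 -0.002 0" --pt "0 0 0.0538 0.002 -0.002 0"

```text
clock: 10.32
tcp_pos: [0.4731, -0.205, 0.0086]
orientation: [-0.001, 0.998, 0.063, -0.001]
wrist_force: [-4.7, 2.6, 6.0]
finger_gap: 0.0126
grip_force: 80.5
```

Call:
creep_tool --pt "0 0 0 0 0 0" --pt "0 0 0 0 0 0" --pt "0 0 0 0 0 0" --pt "0 0 -0.0375 0 0 0" --pt "0 0 -0.1 0 0 0" --pt "0 0 -0.1625 0 0 0" --pt "0 0 -0.175 0 0 -0.05" --pt "0 0 -0.175 0 0 -0.14" --finger_gap 0.085 --clamp_n 60

```text
clock: 11.32
tcp_pos: [0.4747, -0.2059, 0.1492]
orientation: [0.0, 0.979, 0.204, 0.001]
wrist_force: [0.2, 0.7, -0.4]
finger_gap: 0.0848
grip_force: 0.0
```

Call:
creep_tool --pt "0 0 0 0 0 -0.09" --pt "0 0 0 0 0 -0.18" --pt "0 0 0 0 0 -0.27" --pt "0 0 0 0 0 -0.36" --pt "0 0 0 0 0 -0.45" --pt "0 0 0 0 0 -0.54" --pt "0 0 0 0 0 -0.63" --pt "0 0 0 0 0 -0.72"

```text
clock: 12.32
tcp_pos: [0.4736, -0.2053, 0.1474]
orientation: [-0.001, 0.601, 0.799, 0.0]
wrist_force: [0.8, -0.4, 0.3]
finger_gap: 0.085
grip_force: 0.0
```

Call:
creep_tool --pt "0 0 0 0 0 -0.09" --pt "0 0 0 0 0 -0.18" --pt "0 0 0 0 0 -0.27" --pt "0 0 0 0 0 -0.36" --pt "0 0 0 0 0 -0.45" --pt "0 0 0 0 0 -0.54" --pt "0 0 0 0 0 -0.63" --pt "0 0 0 0 0 -0.71"

```text
clock: 13.32
tcp_pos: [0.4736, -0.2053, 0.1473]
orientation: [-0.001, -0.065, 0.998, 0.001]
wrist_force: [-0.3, 0.5, -0.2]
finger_gap: 0.0851
grip_force: 0.0
```

Call:
creep_tool --pt "0 0 0 0 0 0" --pt "0 0 0 0 0 0" --pt "0 0 0 0 0 0" --pt "0 0 0 0 0 0"

```text
clock: 13.82
tcp_pos: [0.4735, -0.2053, 0.1474]
orientation: [-0.001, -0.062, 0.998, 0.001]
wrist_force: [0.4, -0.8, -0.3]
finger_gap: 0.0851
grip_force: 0.0
```

```bash
python3 - <<'E'
from h import *
t=viewer.read_camera("wrist"); save(t,"w4.png")
st=env.get_state();A,tp=tool(st); print(tp,A.round(3), st["joint_pos"])
E
```

```text
[ 0.47354149 -0.20525885  0.14741306] [[-0.992 -0.123 -0.002]
 [-0.123  0.992  0.001]
 [ 0.001  0.001 -1.   ]] [-5.64754239e-01  2.43462275e-01 -2.58521798e-01  1.07076001e+00
  1.89918311e-04 -6.88558001e-01]
```

View pics/w4.png

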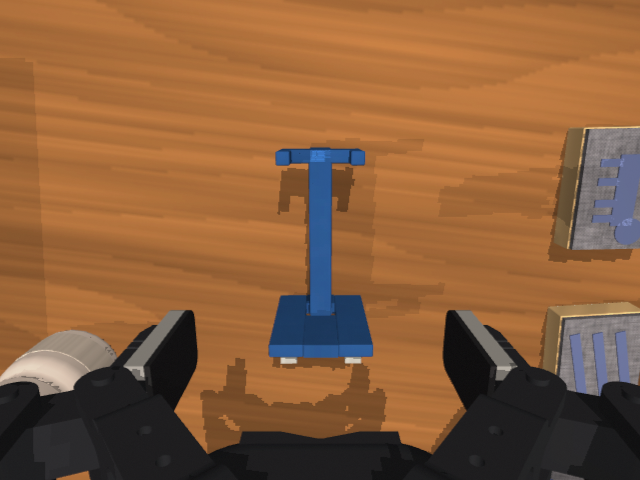

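Call:
creep_tool --pt "0 0 0.0375 0 0 0" --pt "0 0 0.1 0 0 0" --pt "0 0 0.15 0 0 0" --pt "0 0 0.1688 0 0 0" --pt "0 0 0.1731 0 0 0" --pt "0 0 0.1731 0 0 0" --pt "0 0 0.1731 0 0 0" --finger_gap 0.085

```text
clock: 14.75
tcp_pos: [0.4745, -0.2058, 0.0104]
orientation: [0.0, -0.062, 0.998, -0.0]
wrist_force: [0.4, 0.1, 0.1]
finger_gap: 0.085
grip_force: 0.0
```

Call:
creep_tool --pt "0 0 0 0 0 0" --pt "0 0 0 0 0 0" --pt "0 0 0 0 0 0" --pt "0 0 0 0 0 0" --pt "0 0 0 0 0 0" --pt "0 0 0 0 0 0" --finger_gap 0.0 --clamp_n 80

```text
clock: 15.5
tcp_pos: [0.4734, -0.205, 0.0091]
orientation: [-0.001, -0.062, 0.998, 0.001]
wrist_force: [-0.2, 1.2, 4.1]
finger_gap: 0.0129
grip_force: 78.9
```

```bash
python3 - <<'E'
from h import *
t=viewer.read_camera("wrist"); save(t,"w5.png"); st=env.get_state();A,tp=tool(st); print(tp,A.round(4))
Rc=t["R"]@A; tc=t["R"]@tp+t["t"]; np.savez("cal.npz",Rc=Rc,tc=tc,K=t["K"])
post=[.588,.1477,-.2727]
for d,h,th in [(.14,.20,0),(.16,.2,0),(.14,.22,0),(.18,.2,0),(.15,.2,-.3)]:
    B=Rot.from_euler("z",post[2]+np.pi).as_matrix()@np.diag([1,-1,-1])@Rot.from_rotvec([0,th,0]).as_matrix()
    T=w(post,[[-d,0,h]])[0]; p=dict(R=Rc@B.T,t=tc-Rc@B.T@T,K=t["K"])
    print(d,h,th,T,projs(p,w(post,np.array([(0,47,168),(0,-47,168),(0,20,129),(0,0,80),(-40,60,12)])/1000)).round().tolist())
E
```

```text
[ 0.47340155 -0.20500693  0.00911843] [[-0.9923 -0.1241 -0.0013]
 [-0.1241  0.9923  0.0013]
 [ 0.0012  0.0014 -1.    ]]
0.14 0.2 0 [0.45317339 0.18540657 0.2       ] [[409.0, 534.0], [233.0, 534.0], [353.0, 476.0], [321.0, 423.0], [390.0, 331.0]]
0.16 0.2 0 [0.43391245 0.19079322 0.2       ] [[407.0, 562.0], [235.0, 562.0], [352.0, 501.0], [321.0, 445.0], [389.0, 351.0]]
0.14 0.22 0 [0.45317339 0.18540657 0.22      ] [[402.0, 502.0], [240.0, 502.0], [351.0, 452.0], [321.0, 405.0], [386.0, 321.0]]
0.18 0.2 0 [0.4146515  0.19617988 0.2       ] [[405.0, 590.0], [237.0, 589.0], [352.0, 526.0], [321.0, 467.0], [388.0, 371.0]]
0.15 0.2 -0.3 [0.44354292 0.1880999  0.2       ] [[396.0, 463.0], [246.0, 463.0], [349.0, 409.0], [321.0, 356.0], [388.0, 267.0]]
```

View pics/w5.png

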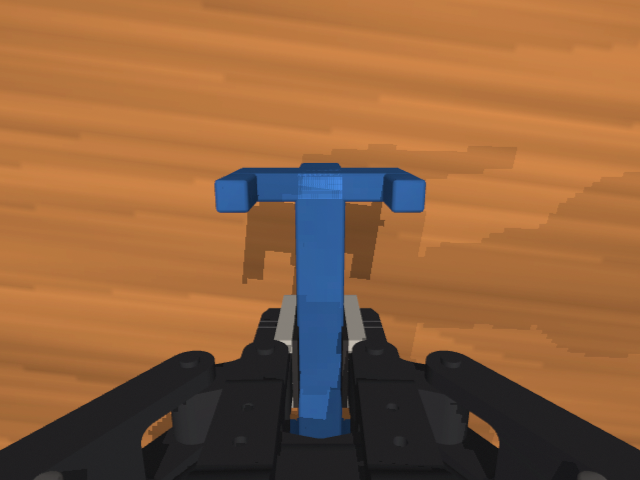

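```bash
python3 - <<'E'
from h import *
z=np.load("cal.npz");Rc,tc,K=z["Rc"],z["tc"],z["K"]; A,tp=tool(env.get_state())
post=[.588,.1477,-.2727]
for d,h,th in [(.03,.28,0),(.06,.28,0),(.09,.28,0),(.05,.32,0)]:
    B=Rot.from_euler("z",post[2]+np.pi).as_matrix()@np.diag([1,-1,-1])@Rot.from_rotvec([0,th,0]).as_matrix()
    T=w(post,[[d,0,h]])[0]; p=dict(R=Rc@B.T,t=tc-Rc@B.T@T,K=K)
    print(d,h,th,T,(A.T@(T-tp)).round(4),projs(p,w(post,np.array([(0,47,168),(0,-47,168),(0,20,129),(0,0,80),(-40,60,12),(-40,-60,12),(110,60,12)])/1000)).round().tolist())
E
```

```text
0.03 0.28 0 [0.61689142 0.13962002 0.28      ] [-0.1848  0.3245 -0.2706] [[398.0, 195.0], [244.0, 195.0], [350.0, 186.0], [321.0, 179.0], [384.0, 128.0], [257.0, 128.0], [378.0, 278.0]]
0.06 0.28 0 [0.64578283 0.13154004 0.28      ] [-0.2125  0.3129 -0.2707] [[401.0, 144.0], [242.0, 144.0], [350.0, 142.0], [321.0, 141.0], [386.0, 94.0], [256.0, 94.0], [379.0, 250.0]]
0.09 0.28 0 [0.67467425 0.12346006 0.28      ] [-0.2402  0.3013 -0.2707] [[403.0, 90.0], [239.0, 90.0], [351.0, 96.0], [321.0, 101.0], [387.0, 59.0], [255.0, 59.0], [380.0, 221.0]]
0.05 0.32 0 [0.63615236 0.13423337 0.32      ] [-0.2032  0.3169 -0.3107] [[389.0, 157.0], [253.0, 157.0], [347.0, 154.0], [321.0, 151.0], [379.0, 108.0], [262.0, 108.0], [374.0, 249.0]]
```

Scaled: -0.271 m is -0.3388, -0.06 m is -0.075, 0.06 rad is 0.03.

Call:
creep_tool --pt "0 0 -0.0375 0 0 0" --pt "0 0 -0.1063 0 0 0" --pt "0 0 -0.175 0 0 0" --pt "0 0 -0.2438 0 0 0" --pt "0 0.025 -0.3125 0 0 0" --pt "-0.0375 0.075 -0.3388 0 0 0.03" --pt "-0.075 0.1313 -0.3388 0 0 0.07" --pt "-0.1125 0.1875 -0.3388 0 0 0.11" --clamp_n 80

```text
clock: 16.55
tcp_pos: [0.5449, -0.0442, 0.2795]
orientation: [-0.001, 0.05, 0.999, 0.0]
wrist_force: [0.7, -0.9, -3.5]
finger_gap: 0.0126
grip_force: 78.5
```

Call:
creep_tool --pt "-0.0425 0.0575 0 0 0 0.03" --pt "-0.0813 0.1188 0 0 0 0.06" --pt "-0.125 0.1625 0 0 0 0.0885" --pt "-0.14 0.2163 0 0 0 0.0885" --pt "-0.14 0.2163 0 0 0 0.0885" --pt "-0.14 0.2163 0 0 0 0.0885" --pt "-0.14 0.2163 0 0 0 0.0885"

```text
clock: 17.42
tcp_pos: [0.672, 0.1149, 0.2799]
orientation: [-0.001, 0.137, 0.991, 0.0]
wrist_force: [0.2, -0.7, -3.2]
finger_gap: 0.0127
grip_force: 78.7
```

Call:
creep_tool --pt "0 0 0 0 0 0" --pt "0 0 0 0 0 0" --pt "0 0 0 0 0 0"

```text
clock: 17.8
tcp_pos: [0.6724, 0.1157, 0.2803]
orientation: [-0.001, 0.136, 0.991, 0.001]
wrist_force: [-0.1, -0.4, -3.4]
finger_gap: 0.0124
grip_force: 78.7
```

```bash
python3 - <<'E'
from h import *
import pickle
st=env.get_state();t=viewer.read_camera("wrist"); save(t,"w6.png"); A,tp=tool(st); print(tp,A.round(4),st["joint_pos"])
pickle.dump(({k:t[k] for k in("R","t","K")},st),open("w6.pkl","wb"))
im=cv2.imread("pics/w6.png"); cv2.imwrite("pics/c6.png",cv2.resize(im[70:220,220:420],(800,600),interpolation=cv2.INTER_CUBIC))
E
```

```text
[0.67238177 0.11570239 0.28027434] [[-9.629e-01  2.698e-01 -1.300e-03]
 [ 2.698e-01  9.629e-01  1.300e-03]
 [ 1.600e-03  9.000e-04 -1.000e+00]] [5.22950263e-02 5.41071939e-01 5.11183856e-01 1.54209807e+00
 1.32583316e-03 3.25482367e-01]
```

View pics/c6.png

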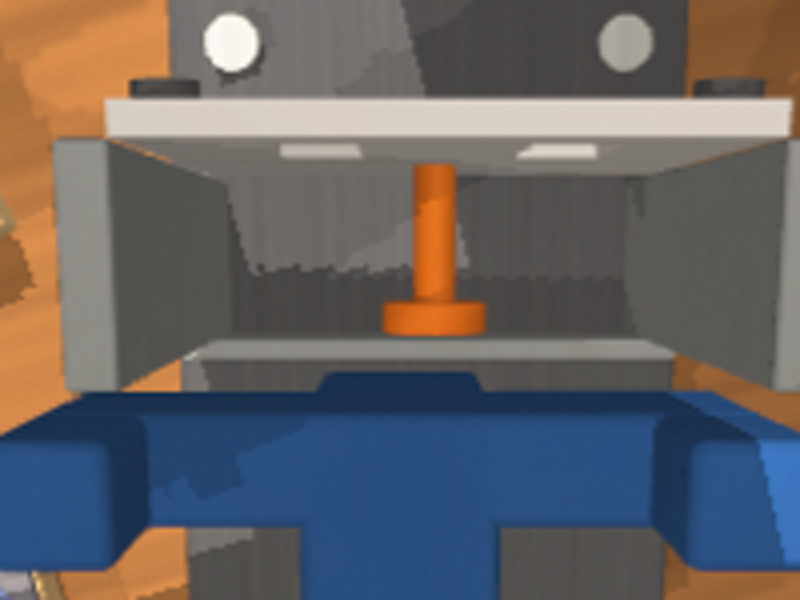

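```bash
python3 - <<'E'
from h import *
import pickle
t,st=pickle.load(open("w6.pkl","rb")); A,tp=tool(st)
t0=t["t"].copy()
q=np.array([(246.25,94.5),(417.75,94.5),(246.5,104.25),(417.75,104.25)])
def f(v,full=True):
    p=dict(t); p["t"]=t0-t["R"]@np.array([0,0,v[4]])
    P=np.array([(0,47,168),(0,-47,168),(5,47,168),(5,-47,168)])/1000+[0,0,v[3]]
    e=(projs(p,w(v[:3],P))-q).ravel()
    g=[]
    for c,y in ((262.5,.06),(392.,-.06)):
        X=onz(p,c,80,.012); r=X[:2]-v[:2]; g.append((-np.sin(v[2])*r[0]+np.cos(v[2])*r[1]-y)*1100)
    return np.r_[e,g,v[4]/.002]
r=least_squares(f,[.59,.148,-.27,.01,0.]); print(r.x.round(4),r.fun.round(2))
v=r.x
# bracket from w5 grasp: y offset etc relative to tool: cradle corners seen now
P=np.array([(-115,25,54),(-115,-25,54)])/1000
print("tool yaw",np.arctan2(-A[1,0],-A[0,0]),tp)
# post origin in tool frame
print("post in tool",A.T@(np.r_[v[:2],0]-tp))
E
```

```text
[ 5.9530e-01  1.4340e-01 -3.4148e+00  1.1300e-02  5.0000e-04] [ 0.91  9.68 -0.81  9.7   0.24 -9.65 -0.24 -9.62 -0.49  0.34  0.26]
tool yaw -0.27318744973683157 [0.67238177 0.11570239 0.28027434]
post in tool [0.08125626 0.00565086 0.28040578]
```

```bash
python3 - <<'E'
from h import *
import pickle
t,st=pickle.load(open("w6.pkl","rb")); A,tp=tool(st)
t0=t["t"].copy()
q=np.array([(417.75,94.5),(246.25,94.5),(417.75,104.25),(246.5,104.25)])
def mk(k):
  def f(v):
    p=dict(t); p["t"]=t0-t["R"]@np.array([0,0,v[4]])
    P=np.array([(0,47,168),(0,-47,168),(5,47,168),(5,-47,168)])/1000+[0,0,v[3]]
    e=(projs(p,w(v[:3],P))-q).ravel()
    g=[]
    for c,y in ((392.,.06),(262.5,-.06)):
        X=onz(p,c,80,.012); r=X[:2]-v[:2]; g.append((-np.sin(v[2])*r[0]+np.cos(v[2])*r[1]-y)*1100)
    return np.r_[e,g,v[4]/k]
  return f
for k in (.002,.00001):
    r=least_squares(mk(k),[.59,.148,-.27,.01,0.]); print(r.x.round(4),r.fun.round(2))
    v=r.x; print("post in tool",(A.T@(np.r_[v[:2],0]-tp)).round(4),"yaw post-tool",v[2]+.27319)
E
```

```text
[ 5.906e-01  1.447e-01 -2.733e-01  1.280e-02  5.000e-04] [ 0.32  0.07 -0.05  0.04 -0.25 -0.04  0.13 -0.07 -0.3   0.53  0.26]
post in tool [0.0862 0.0056 0.2804] yaw post-tool -9.565736882460874e-05
[ 0.5906  0.1447 -0.2733  0.0123  0.    ] [ 0.32  0.07 -0.05  0.04 -0.26 -0.04  0.12 -0.07 -0.39  0.61  0.  ]
post in tool [0.0862 0.0056 0.2804] yaw post-tool -7.977367129902158e-05
```

Careful with the scale: shifts go in shares of 0.8 m and turns go in shares of 2 rad. That gives: 0.174 m is 0.2175, 0.16 m is 0.2.

Call:
creep_tool --pt "0.0375 0.0025 0 0 0 0" --pt "0.0875 0.0063 0 0 0 0" --pt "0.1438 0.0063 0 0 0 0" --pt "0.1938 0.0063 0 0 0 0" --pt "0.2175 0.0063 0.0375 0 0 0" --pt "0.2175 0.0063 0.1 0 0 0" --pt "0.2175 0.0063 0.1625 0 0 0" --pt "0.2175 0.0063 0.2 0 0 0"

```text
clock: 18.85
tcp_pos: [0.5045, 0.1678, 0.1182]
orientation: [-0.002, 0.136, 0.991, 0.0]
wrist_force: [-0.6, -0.3, -2.8]
finger_gap: 0.0129
grip_force: 78.7
```

Call:
creep_tool --pt "0 0 0.01 0 0 0" --pt "0 0 0.0125 0 0 0" --pt "0 0 0.0125 0 0 0" --pt "0 0 0.0125 0 0 0" --pt "0 0 0.0125 0 0 0"

```text
clock: 19.48
tcp_pos: [0.5066, 0.1681, 0.1112]
orientation: [-0.0, 0.136, 0.991, 0.001]
wrist_force: [-0.1, -0.2, -3.0]
finger_gap: 0.0126
grip_force: 78.6
```

```bash
python3 - <<'E'
from h import *
st=env.get_state();A,tp=tool(st); print(st["clock"],tp,A.round(4),st["wrist_force"])
b=tp+A@np.array([-.058,.0008,.0091])-[.5906,.1447,0]; c,s=np.cos(-.2733),np.sin(-.2733)
print("bracket in post",c*b[0]+s*b[1],-s*b[0]+c*b[1],b[2])
t=viewer.read_camera("scene"); save(t,"s7.png")
im=cv2.imread("pics/s7.png"); cv2.imwrite("pics/c7.png",cv2.resize(im[200:350,250:410],(640,600),interpolation=cv2.INTER_CUBIC))
E
```

```text
19.475 [0.5065648  0.16807074 0.1111696 ] [[-9.631e-01  2.693e-01  0.000e+00]
 [ 2.693e-01  9.631e-01  1.500e-03]
 [ 4.000e-04  1.400e-03 -1.000e+00]] [-0.07956936 -0.2332933  -3.0243997 ]
bracket in post -0.029228251835550167 0.0006732980846731471 0.10204898567551185
```

View pics/c7.png

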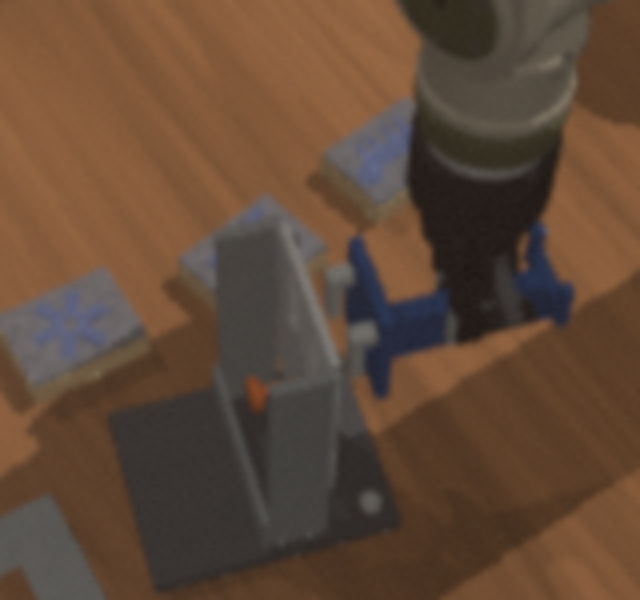

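Scaled: -0.018 m is -0.0225, -0.013 m is -0.0163.

Call:
creep_tool --pt "-0.0038 -0.0008 0.001 0 0 0" --pt "-0.0075 -0.0008 0.001 0 0 0" --pt "-0.0113 -0.0008 0.001 0 0 0" --pt "-0.0138 -0.0008 0.001 0 0 0" --pt "-0.0163 -0.0008 0.001 0 0 0" --pt "-0.0188 -0.0008 0.001 0 0 0" --pt "-0.0213 -0.0008 0.001 0 0 0" --pt "-0.0225 -0.0008 0.001 0 0 0"

```text
clock: 20.52
tcp_pos: [0.5233, 0.1625, 0.1095]
orientation: [-0.001, 0.136, 0.991, 0.001]
wrist_force: [-0.2, -0.0, -2.5]
finger_gap: 0.013
grip_force: 78.6
```

Call:
creep_tool --pt "-0.0013 0 0 0 0 0" --pt "-0.0025 0 0 0 0 0" --pt "-0.0025 0 0 0 0 0"

```text
clock: 20.9
tcp_pos: [0.5251, 0.162, 0.1095]
orientation: [-0.001, 0.136, 0.991, 0.001]
wrist_force: [0.0, -0.6, -3.7]
finger_gap: 0.0127
grip_force: 78.6
```

Call:
creep_tool --pt "-0.0019 0 0 0 0 0" --pt "-0.0038 0 0 0 0 0" --pt "-0.005 0 0 0 0 0" --pt "-0.005 0 0 0 0 0"

```text
clock: 21.4
tcp_pos: [0.529, 0.1609, 0.1095]
orientation: [-0.001, 0.136, 0.991, 0.001]
wrist_force: [0.4, 0.5, -3.5]
finger_gap: 0.013
grip_force: 78.6
```

Call:
creep_tool --pt "-0.0019 0 0 0 0 0" --pt "-0.0038 0 0 0 0 0" --pt "-0.0038 0 0 0 0 0"

```text
clock: 21.78
tcp_pos: [0.5319, 0.1601, 0.1094]
orientation: [-0.001, 0.136, 0.991, 0.0]
wrist_force: [0.4, 0.4, -2.8]
finger_gap: 0.013
grip_force: 78.6
```

Scaled: -0.0015 m is -0.0019, -0.001 m is -0.0013.

Call:
creep_tool --pt "-0.0006 0 0 0 0 0" --pt "-0.0013 0 0 0 0 0" --pt "-0.0019 0 0 0 0 0" --pt "-0.0019 0 0 0 0 0"

```text
clock: 22.28
tcp_pos: [0.5333, 0.1597, 0.1094]
orientation: [-0.001, 0.136, 0.991, 0.001]
wrist_force: [0.5, -0.3, -3.4]
finger_gap: 0.0126
grip_force: 78.6
```

Call:
creep_tool --pt "-0.0006 0 0 0 0 0" --pt "-0.0013 0 0 0 0 0" --pt "-0.0013 0 0 0 0 0"

```text
clock: 22.65
tcp_pos: [0.5339, 0.1596, 0.1094]
orientation: [-0.001, 0.136, 0.991, 0.001]
wrist_force: [-1.8, 1.1, -2.1]
finger_gap: 0.0127
grip_force: 78.8
```

Scaled: 0.014 m is 0.0175, 0.012 m is 0.015.

Call:
creep_tool --pt "0.0009 0 0 0 0 0" --pt "0.0009 0 0.0038 0 0 0" --pt "0.0009 0 0.0075 0 0 0" --pt "0.0009 0 0.0113 0 0 0" --pt "0.0009 0 0.015 0 0 0" --pt "0.0009 0 0.0175 0 0 0" --pt "0.0009 0 0.0175 0 0 0"

```text
clock: 23.52
tcp_pos: [0.5322, 0.1606, 0.0956]
orientation: [-0.002, 0.135, 0.991, 0.001]
wrist_force: [-5.0, 3.1, 1.8]
finger_gap: 0.0126
grip_force: 79.4
```

Call:
creep_tool --pt "0 0 0.0025 0 0 0" --pt "0 0 0.005 0 0 0" --pt "0 0 0.0075 0 0 0" --pt "0 0 0.01 0 0 0" --pt "0 0 0.0125 0 0 0" --pt "0 0 0.0138 0 0 0" --pt "0 0 0.0138 0 0 0"

```text
clock: 24.4
tcp_pos: [0.532, 0.1601, 0.0844]
orientation: [-0.002, 0.136, 0.991, 0.001]
wrist_force: [-4.3, 1.3, 2.3]
finger_gap: 0.013
grip_force: 79.5
```

Scaled: 0.004 m is 0.005, 0.002 m is 0.0025.

Call:
creep_tool --pt "-0.001 0 0.0013 0 0 0" --pt "-0.001 0 0.0025 0 0 0" --pt "-0.001 0 0.0038 0 0 0" --pt "-0.001 0 0.005 0 0 0" --pt "-0.001 0 0.005 0 0 0"

```text
clock: 25.02
tcp_pos: [0.5339, 0.1595, 0.0802]
orientation: [-0.001, 0.136, 0.991, 0.001]
wrist_force: [-2.3, 0.6, -2.5]
finger_gap: 0.0126
grip_force: 78.8
```

Call:
creep_tool --pt "0 0 0.0009 0 0 0" --pt "0 0 0.0018 0 0 0" --pt "0 0 0.0018 0 0 0"

```text
clock: 25.4
tcp_pos: [0.5339, 0.1595, 0.0798]
orientation: [-0.001, 0.136, 0.991, 0.001]
wrist_force: [-6.0, -0.1, 4.7]
finger_gap: 0.0127
grip_force: 80.0
```

Scaled: 0.001 m is 0.0013, 0.0005 m is 0.0006.

Call:
creep_tool --pt "0 0 0.0006 0 0 0" --pt "0 0 0.0013 0 0 0" --pt "0 0 0.0013 0 0 0"

```text
clock: 25.78
tcp_pos: [0.5338, 0.1596, 0.0796]
orientation: [-0.001, 0.136, 0.991, 0.001]
wrist_force: [-8.3, 0.7, 10.0]
finger_gap: 0.0126
grip_force: 80.8
```

```bash
python3 - <<'E'
from h import *
print(env.get_state()["wrist_force"])
t=viewer.read_camera("scene"); save(t,"s8.png")
for l in ("catch",): print([(o["confidence"],o["box"]) for o in nets.outline_of(l,t)[:1]])
E
```

```text
[-8.26640493  0.74748297  9.99519631]
[]
```

Scaled: -0.005 m is -0.0063, -0.004 m is -0.005.

Call:
creep_tool --pt "0.0006 0 -0.0013 0 0 0" --pt "0.0006 0 -0.0025 0 0 0" --pt "0.0006 0 -0.0038 0 0 0" --pt "0.0006 0 -0.005 0 0 0" --pt "0.0006 0 -0.0063 0 0 0" --pt "0.0006 0 -0.0063 0 0 0"

```text
clock: 26.62
tcp_pos: [0.5336, 0.1595, 0.0821]
orientation: [-0.001, 0.136, 0.991, 0.0]
wrist_force: [1.7, 1.0, -12.8]
finger_gap: 0.0131
grip_force: 77.9
```

Scaled: 0.003 m is 0.0038, 0.001 m is 0.0013.

Call:
creep_tool --pt "0 0 0.0013 0 0 0" --pt "0 0 0.0025 0 0 0" --pt "0 0 0.0038 0 0 0" --pt "0 0 0.0038 0 0 0" --pt "0 0 0.0038 0 0 0"

```text
clock: 27.25
tcp_pos: [0.534, 0.1597, 0.0804]
orientation: [-0.001, 0.136, 0.991, 0.001]
wrist_force: [-0.9, 0.5, -0.6]
finger_gap: 0.0125
grip_force: 79.2
```

Call:
creep_tool --pt "0 0 0 0 0 0" --pt "0 0 0 0 0 0" --pt "0 0 0 0 0 0" --pt "0 0 0 0 0 0" --pt "0 0 -0.025 0 0 0" --pt "0 0 -0.075 0 0 0" --pt "0 0 -0.1375 0 0 0" --pt "0 0 -0.2 0 0 0" --finger_gap 0.07 --clamp_n 20

```text
clock: 28.25
tcp_pos: [0.5338, 0.1594, 0.2415]
orientation: [-0.001, 0.136, 0.991, 0.0]
wrist_force: [0.7, 0.2, -0.0]
finger_gap: 0.0697
grip_force: 0.0
```

Call:
creep_tool --pt "0.0375 0 -0.025 0 0 0" --pt "0.075 0 -0.025 0 0 0" --pt "0.075 0 -0.025 0 0 0" --pt "0.075 0 -0.025 0 0 0" --pt "0.075 0 -0.025 0 0 0" --pt "0.075 0 -0.025 0 0 0"

```text
clock: 29.0
tcp_pos: [0.4767, 0.1753, 0.2597]
orientation: [-0.001, 0.136, 0.991, 0.0]
wrist_force: [-0.6, -0.4, 0.5]
finger_gap: 0.07
grip_force: 0.0
```

```bash
python3 - <<'E'
from h import *
print(env.get_state()["tcp_pos"])
s=viewer.read_camera("scene"); t=viewer.read_camera("top"); save(s,"s9.png"); save(t,"t9.png")
a=cv2.imread("pics/s9.png")[220:370,250:410]; b=cv2.imread("pics/t9.png")[170:270,220:326]
cv2.imwrite("pics/c9.png",np.hstack([cv2.resize(a,(400,375),interpolation=cv2.INTER_CUBIC),cv2.resize(b,(400,375),interpolation=cv2.INTER_CUBIC)]))
E
```

```text
[0.47672603 0.17531375 0.25970608]
```

View pics/c9.png

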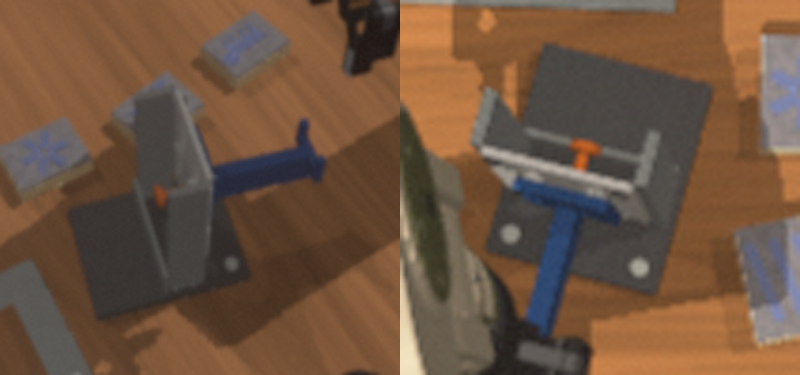

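The bracket hangs flush and centred on the post (crop about (560, 200) in the top view). The gripper is clear, and the blocks have not moved.

```bash
python3 -c "
from workcell import env
print(env.hand_in())"
```

```text
the job is handed in; nothing more can be done
None
```

The bracket is hooked through both slots and pressed down past the catch; it held against a light upward pull of about 10 N, and I then released it, moved the arm clear and handed the job in (no verdict was returned).

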